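# Swap the filter cartridge in a push-push bay

### The job

Change the filter in the white filter unit: push the red-capped spent cartridge in to release its catch, let it pop up, then draw it out and put it in the yellow tray. Then slide the green-capped fresh cartridge foot first into the bay and push it home until the catch keeps it in, and leave everything else on the bench where it is.

Things in the scene. Friction and masses are not known exactly. Their poses are not given: they have to be found in the camera images.
- unit: White filter unit, fixed to the bench: 240 mm deep (its x), 220 mm wide (its y), with a flat face sloping at 25 degrees, from 70 mm high in front up to 163 mm behind; origin: centre of its underside. The face is clear for 70 mm to both sides of the bay, 40 mm below and 70 mm above it; beyond are buttons up to 14 mm high.
- bay: Cartridge bay in the unit's sloping face: a slot 47 x 29 mm with a blue rim. Origin: centre of the mouth, in the plane of the face, 112 mm above the bench. z points straight out of the face (the slot's axis: it leans 25 degrees from vertical towards the robot), x up the slope along the slot's 47 mm, y across its 29 mm.
- carriage (a joint): Spring carriage under the cartridge in the slot; m. 0: held by the catch, the cartridge's top 8 mm out of the face. -0.028: popped up, top 36 mm out. +0.0068: hard stop, top 1 mm out. A push past 0.0055, then letting go, toggles held and popped up; a shorter push changes nothing. Its spring pushes out with 3 N (up), 5 N (held), 5.5 N (stop) and is damped, 30 N per m/s.
- used: Spent filter cartridge: red cap, brownish sides, black ribs; a block 44 (its x) by 26 (y) by 70 mm (z), about 90 g, foot tapering to 36 x 18 mm over the lowest 10 mm. Origin: centre of the foot's underside; z runs up to the cap. Starts in the bay, held, its axes along the bay's, leaning on the slot's lower side (1.5 mm play all round). Same after a half turn about z.
- used_top (a point): Centre of the top of the spent cartridge's cap.
- fresh: Fresh filter cartridge: green cap, white sides, black ribs; same shape, size, mass and axes as the spent one. It stands upright on the pierced plate, at any of three places, with its long side within 0.6 rad of the plate's x.
- plate: Pierced aluminium fixture plate 200 x 200 x 12 mm, fixed flat on the bench, to the left or right of the unit; origin: centre of its underside, so its top is 12 mm up. The fresh cartridge, the film roll and the black plate stack A stand on it.
- tray: Yellow open tray for spent filters, fixed to the bench on the other side of the unit from the plate: 160 mm (x) by 140 mm (y) by 35 mm high, walls and floor 4 mm thick; origin: centre of its underside.
- film_roll: Standing roll of clear yellowish film, diameter 48 mm, 75 mm high, on the pierced plate; origin: centre of its underside. Leave alone.
- plates_a: Stack of black steel plates 56 x 42 x 40 mm on the pierced plate; origin: centre of its underside. Leave alone.
- plates_b: Stack of black plates 56 x 42 x 56 mm on the bench near the robot, right of the marker; origin: centre of its underside. Leave alone.
- mug: Black mug, 90 mm high, 80 mm wide, on the bench near the robot, left of the marker; origin: centre of its underside. Leave alone.
- marker: Black marker pen, 130 mm long, 16 mm thick, lying in front of the unit; origin: under its middle, x along it. Leave alone.

How it is judged:
By the outcome, as a careful person would: the job done as asked, in the order asked, and still so for the second after the job is handed in, with the robot touching nothing.
It also fails if it takes over 62 s, if anything falls off the work surface, if the arm or the gripper's body presses on something with over 40 N, if the wrist force passes 120 N, or if a joint passes its speed limit or range.

### The arm

A 7-joint arm with a two-finger parallel gripper is mounted at the origin on the work surface. World frame = base frame: x ahead of the robot, y to its left, z up, the work surface at z = 0. Lengths are in m, angles in degrees, forces in N, time in s.
With the tool pointing down it reaches from about 0.35 to 0.9 m from the base axis. Payload 8.1 kg.
Tool frame: the origin (TCP) lies at the very end of the fingers, on their centre line; the grasp point (between the pads) lies 19 mm behind it (bot.pinch_z is the distance from the TCP to the grasp point, in m); x points along the fingers, z is the direction in which the jaws open and shut, and the axes are right-handed (so a half turn about x gives the same grasp; the last joint's range is limited). The gripper opens to 92 mm and grips with 3 to 60 N. Pads are 19 mm wide; open, the fingers measure 130 mm over their backs; the gripper's body (75 mm by 190 mm) begins 47 mm behind the grasp point.
Start: joints at [-79.103, 24.895, 1.432, 90.138, -0.665, 64.973, -4.303], TCP at [0.18, 0.598, 0.227] pointing down, gripper open.
Joint ranges: [-149.89, 149.89], [-25.12, 119.58], [-72.63, 75.52], [4.76, 147.25], [-75.54, 255.54], [6.69, 114.76], [-157.13, 157.13]. Speed limits (degrees/s): [127.2, 127.2, 172.46, 172.46, 180, 180, 180].

### API

Orientations are given as [roll, pitch, yaw] about the fixed x, y, z axes, in that order (R = Rz(yaw) Ry(pitch) Rx(roll)).
In Python, from plant import telemetry, eyes, bot gives the robot as it stands.
- The arm moves only by the tool arm_command, never from a script. Its arguments are lists of equal length, an entry for each row: "linear": the shift along the tool's x, y, z in cm, a list of three; "turn": the turn, a rotation vector about the tool's x, y, z in degrees, a list of three; "fingers": the closure, from 0 (fully open) to 1 (shut). In form: {"linear": [[dx, dy, dz], ...], "turn": [[wx, wy, wz], ...], "fingers": [fingers, ...]}. A call has 1 to 20 rows; each row is the pose to reach, as a shift and turn from the pose commanded when the call began, along the tool's axes at that moment; what a row does not reach only later rows make up. A row lasts 1/12 s, in which the tool goes at most 41.7 mm and 7.16 degrees, less where a joint would pass 70% of its speed; a pose out of reach is approached as far as the arm can. A call with a gripper value outside its range is refused whole. The fingers move at their own pace and stop on an object; "squeeze" is the grip in N (left out, the last holds). Time passes only in rows, so rows that repeat a pose let the fingers close. It gives the time, the measured TCP pose, the force and the opening at its end, in the units of the state.
- telemetry.get_obs(): the state, without advancing time (a new reading comes with each control period).
- eyes.capture(name): name is "side" or "top"; returns the picture (420x560x3 uint8, red, green, blue); there is no depth.
- eyes.camera_params(name): a dict with "intrinsics" (3x3 intrinsics, pixels), "T" (4x4, takes a point from camera to world coordinates). Camera axes: x right, y down, z forward; pixel columns grow to the right and rows downward; lengths in m; the calibration is good to about 2 mm. A picture is of the moment at which its call begins. camera_params takes no time and is no camera call.
- bot.finish_job(): hands the job in, once; it reports no verdict.
The state is a dict: "time": time; "qpos": joint angles; "dq": joint speeds; "joint_efforts": joint torques, N m; "tcp_pos": TCP position; "ee_rot": TCP orientation; "contact_force": force on the tool from outside, world axes, zero at the start; "moment": the same for the moment, N m; "finger_gap": opening from 0.0 (shut) to 1.0 (fully open).
Only numpy, scipy, OpenCV 4.12 (cv2) and the standard library are available. Lean on these libraries where they do the work, as an engineer would, in place of code of your own. Each camera call takes 0.05 s, during which the arm holds its last target.

## Working session

There is one attempt and no reset: what is moved stays moved. The work goes in short steps, Python scripts to look and compute and a tool call to move; the robot and the scene stay as the last step left them, time stands still between calls to the robot, and variables do not carry over. Pictures are saved under pics/ and viewed, and the job is handed in when it is done.

Besides the shell and the picture viewer there is one more tool, called as name(argument=value, ...) on one line, values as JSON. arm_command: Moves the arm, as the interface text tells. Its arguments: {"type":"object","properties":{"linear":{"type":"array","items":{"type":"array","items":{"type":"number"}}},"turn":{"type":"array","items":{"type":"array","items":{"type":"number"}}},"fingers":{"type":"array","items":{"type":"number"}},"squeeze":{"type":"number"}},"required":["linear","turn","fingers"]}

```bash
ls; mkdir -p pics; python3 - <<'E'
from plant import telemetry, eyes, bot
import cv2,numpy as np
print(telemetry.get_obs()); print(bot.pinch_z,[a for a in dir(bot) if a[0]!='_'])
for n in("side","top"):
    im=eyes.capture(n); cv2.imwrite(f"pics/{n}0.png",im[:,:,::-1]); p=eyes.camera_params(n); print(n,p)
E
```

```text
pics
{'time': 0.0, 'qpos': array([-79.10212544,  24.9381002 ,   1.43058276,  90.18897486,
        -0.66433625,  64.97264494,  -4.3039964 ]), 'dq': array([-0.11863003,  0.10355785,  0.02307216, -0.02152529,  0.02432471,
        0.06834081,  0.00062264]), 'joint_efforts': array([-7.92100109e-04, -6.67855239e+01,  9.84510854e-01, -3.14454210e+01,
       -6.05921005e-02,  4.29982482e-02,  1.84261830e-04]), 'tcp_pos': array([0.1803057 , 0.59789579, 0.2259279 ]), 'ee_rot': array([-174.67413473,   89.90858212, -101.45527406]), 'contact_force': array([-0.33625831,  0.34829827,  0.18404265]), 'moment': array([-0.04191671,  0.02197167,  0.02329404]), 'finger_gap': 0.9956758242033357}
0.0188 ['Unreachable', 'finish_job', 'pinch_z']
side {'intrinsics': array([[404.07673411,   0.        , 286.70840071],
       [  0.        , 404.07673411, 207.44837144],
       [  0.        ,   0.        ,   1.        ]]), 'T': array([[ 0.84512886, -0.33049958,  0.42015145,  0.06982598],
       [-0.53447073, -0.50784717,  0.67559773, -0.69197547],
       [-0.00991204, -0.79552579, -0.60583865,  0.72366472],
       [ 0.        ,  0.        ,  0.        ,  1.        ]])}
top {'intrinsics': array([[456.61739875,   0.        , 280.9121526 ],
       [  0.        , 456.61739875, 209.6144295 ],
       [  0.        ,   0.        ,   1.        ]]), 'T': array([[ 0.01804996, -0.99809835,  0.05893971,  0.44807544],
       [-0.99968594, -0.01699086,  0.01842113, -0.01054078],
       [-0.01738466, -0.0592537 , -0.99809156,  1.10293074],
       [ 0.        ,  0.        ,  0.        ,  1.        ]])}
```

View pics/side0.png

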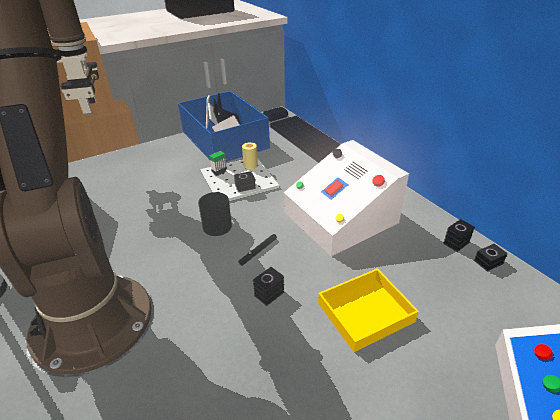

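View pics/top0.png

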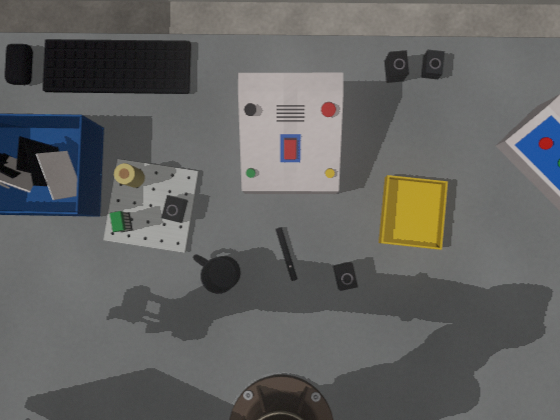

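The side view shows the red cap in its blue rim at about (335,188), the fresh green cap at (218,156) and the tray at (368,308). In the top view the cap is at (290,149), the green cap at (120,221) and the tray at (415,212). Next I'll measure them.

```bash
cat > h.py <<'E'
from plant import telemetry, eyes, bot
import cv2,numpy as np
from scipy.spatial.transform import Rotation as Ro
P={n:eyes.camera_params(n) for n in("side","top")}
def ray(n,uv):
    K,T=P[n]["intrinsics"],P[n]["T"]; d=T[:3,:3]@np.linalg.solve(K,[uv[0],uv[1],1.]); return T[:3,3],d/np.linalg.norm(d)
def onz(n,uv,z): o,d=ray(n,uv); return o+d*(z-o[2])/d[2]
def tri(uvs,uvt):
    A=np.zeros((3,3));b=np.zeros(3);rs=[ray("side",uvs),ray("top",uvt)]
    for o,d in rs: M=np.eye(3)-np.outer(d,d);A+=M;b+=M@o
    p=np.linalg.solve(A,b); return p,[float(np.linalg.norm((np.eye(3)-np.outer(d,d))@(p-o))) for o,d in rs]
def proj(n,p):
    K,T=P[n]["intrinsics"],P[n]["T"]; c=K@(T[:3,:3].T@(np.asarray(p)-T[:3,3])); return c[:2]/c[2]
def snap(tag):
    r={}
    for n in("side","top"):
        r[n]=eyes.capture(n); cv2.imwrite(f"pics/{n}{tag}.png",r[n][:,:,::-1])
    return r
def load(n,tag): return cv2.imread(f"pics/{n}{tag}.png")[:,:,::-1].copy()
def crop(im,u0,v0,u1,v1,s): return cv2.resize(im[v0:v1,u0:u1],None,fx=s,fy=s,interpolation=cv2.INTER_NEAREST)
def mask(im,col):
    h=cv2.cvtColor(im,cv2.COLOR_RGB2HSV); H,S,V=h[...,0],h[...,1],h[...,2]
    if col=="red": return ((H<8)|(H>172))&(S>130)&(V>70)
    if col=="green": return (H>48)&(H<85)&(S>110)&(V>40)
    if col=="blue": return (H>100)&(H<125)&(S>120)&(V>50)
    if col=="yellow": return (H>22)&(H<34)&(S>170)&(V>60)
    if col=="white": return (S<40)&(V>165)
def blobs(m,mn=15):
    n,l,s,c=cv2.connectedComponentsWithStats(m.astype(np.uint8))
    return [(tuple(int(v) for v in s[i]),c[i].round(1).tolist(),l==i) for i in range(1,n) if s[i][4]>=mn]
E
python3 - <<'E'
from h import *
for n in("side","top"):
    im=load(n,"0")
    for c in("red","green","blue","yellow"):
        for s,cc,m in blobs(mask(im,c)):
            pts=np.argwhere(m)[:,::-1].astype(np.float32); print(n,c,s,cc,[np.round(x,1) for x in cv2.minAreaRect(pts)])
cv2.imwrite("pics/c1.png",np.hstack([crop(load("side","0"),290,140,420,250,3),crop(load("top","0"),225,60,355,170,3)])[:,:,::-1])
cv2.imwrite("pics/c2.png",np.hstack([crop(load("side","0"),195,135,285,205,4),crop(load("top","0"),100,155,205,260,4)[:280]])[:,:,::-1])
cv2.imwrite("pics/c3.png",crop(load("top","0"),100,155,205,260,5)[:,:,::-1])
E
```

```text
side red (373, 175, 12, 11, 93) [378.4, 179.7] [array([378.3, 179.8]), array([ 9.9, 10.6]), np.float64(45.0)]
side red (325, 180, 17, 16, 121) [333.0, 187.2] [array([333.4, 187.5]), array([ 8.7, 16.1]), np.float64(49.4)]
side red (534, 344, 18, 16, 220) [542.8, 351.7] [array([542.5, 351.5]), array([15., 17.]), np.float64(90.0)]
side green (209, 151, 16, 11, 117) [216.9, 155.8] [array([216.9, 155.7]), array([ 8.4, 15.2]), np.float64(68.2)]
side green (296, 182, 7, 5, 26) [299.1, 184.0] [array([299., 184.]), array([4.2, 5.7]), np.float64(45.0)]
side green (543, 375, 17, 18, 250) [551.5, 383.1] [array([551. , 383.5]), array([17., 16.]), np.float64(90.0)]
side blue (241, 0, 319, 284, 53078) [442.9, 102.2] [array([400. , 141.5]), array([318., 283.]), np.float64(0.0)]
side blue (178, 91, 92, 70, 3507) [224.7, 126.1] [array([225.9, 126. ]), array([67.3, 86. ]), np.float64(77.2)]
side blue (210, 94, 8, 12, 50) [212.9, 98.4] [array([213.5,  99.5]), array([11.,  7.]), np.float64(90.0)]
side blue (331, 178, 17, 13, 45) [341.0, 182.6] [array([339.3, 183.6]), array([13.9,  9.2]), np.float64(37.9)
[... 835 characters left out ...]
.]), array([18., 10.]), np.float64(90.0)]
top green (247, 169, 8, 8, 49) [250.1, 172.8] [array([250.5, 172.5]), array([7., 7.]), np.float64(0.0)]
top green (110, 211, 14, 21, 205) [116.6, 221.1] [array([116.7, 221.1]), array([19. , 10.8]), np.float64(80.0)]
top blue (0, 114, 104, 102, 6206) [52.0, 163.5] [array([ 51.5, 164.5]), array([101., 103.]), np.float64(90.0)]
top blue (515, 116, 45, 74, 1616) [543.7, 149.3] [array([553.2, 150.8]), array([62.2, 46. ]), np.float64(45.0)]
top blue (281, 135, 19, 27, 168) [289.5, 147.6] [array([290., 148.]), array([26., 18.]), np.float64(90.0)]
top yellow (379, 176, 68, 73, 4110) [413.4, 212.1] [array([413.1, 211.9]), array([62.5, 68.2]), np.float64(5.7)]
```

View pics/c1.png

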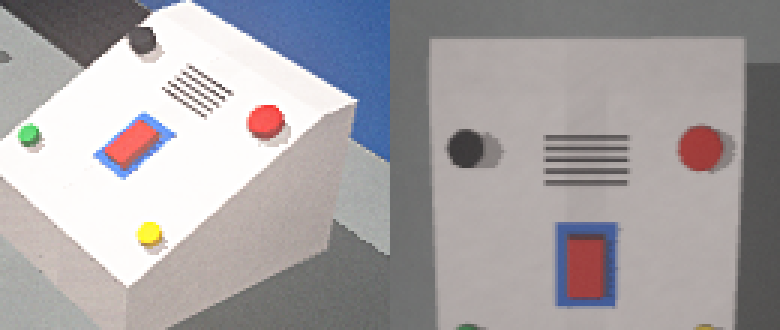

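View pics/c2.png

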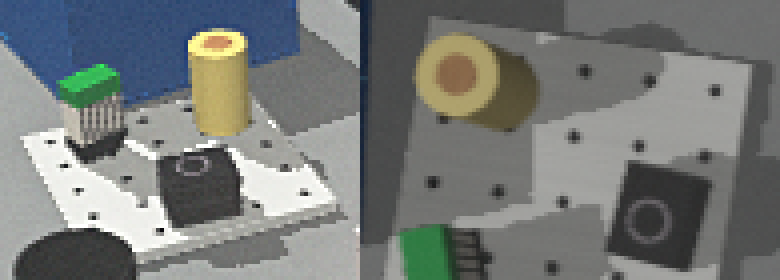

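View pics/c3.png

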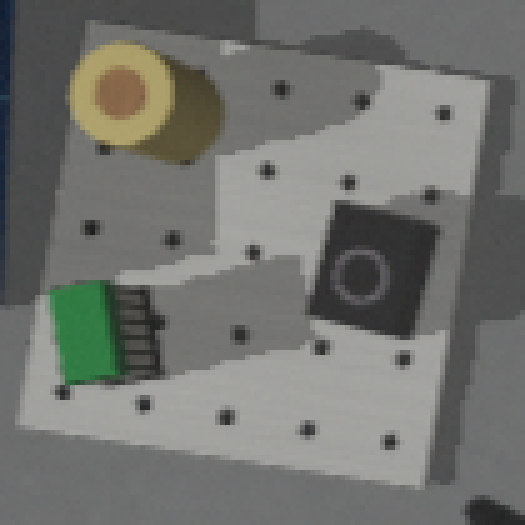

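```bash
python3 - <<'E'
from h import *
t=load("top","0");s=load("side","0")
# unit white face
for n,im in(("top",t),("side",s)):
    m=mask(im,"white")
    for st,c,mm in blobs(m,300): print(n,"white",st,c)
# rim
for n,im,box in(("top",t,(270,125,312,172)),("side",s,(315,170,358,206))):
    u0,v0,u1,v1=box; sub=im[v0:v1,u0:u1]; m=mask(sub,"blue")|mask(sub,"red")
    b=max(blobs(m,10),key=lambda b:b[0][4]); pts=np.argwhere(b[2])[:,::-1].astype(np.float32)+[u0,v0]
    print(n,"rim",cv2.minAreaRect(pts.astype(np.float32)),pts.mean(0))
# green hsv profile
h=cv2.cvtColor(t,cv2.COLOR_RGB2HSV)
for v in(216,221,226): print([tuple(int(x) for x in h[v,u]) for u in range(107,128)])
row=lambda a,b:None
g=cv2.cvtColor(t,cv2.COLOR_RGB2GRAY)
print(g[150,232:246],g[150,336:350]); print(g[110,232:246],g[110,336:350]);print(g[180,232:246],g[180,336:350])
for u in (250,270,310,330): print(u,g[66:80,u],g[184:198,u])
E
```

```text
top white (239, 73, 104, 118, 10180) [289.7, 130.2]
top white (506, 96, 54, 100, 900) [536.1, 135.6]
side white (74, 0, 211, 54, 4798) [148.8, 20.3]
side white (57, 53, 29, 27, 398) [73.0, 66.4]
side white (62, 87, 31, 26, 322) [79.6, 96.7]
side white (75, 127, 433, 293, 41265) [285.5, 252.8]
side white (498, 245, 62, 80, 1407) [537.2, 296.6]
side white (495, 324, 65, 96, 1963) [515.5, 366.7]
side white (0, 333, 27, 46, 328) [7.5, 358.5]
top rim ((290.0, 148.0), (26.0, 18.0), 90.0) [289.75862069 148.39257294]
side rim ((334.28826904296875, 187.75294494628906), (12.365036010742188, 24.187746047973633), 49.398704528808594) [333.77884615 187.44711538]
[(30, 2, 146), (40, 5, 162), (64, 29, 151), (66, 101, 134), (67, 153, 123), (68, 155, 123), (68, 152, 124), (67, 155, 123), (68, 155, 123), (67, 151, 123), (67, 155, 122), (67, 150, 122), (68, 149, 123), (68, 149, 108), (66, 126, 77), (67, 94, 57), (65, 59, 56), (47, 29, 61), (30, 21, 61), (30, 10, 53), (15, 20, 50)]
[(30, 5, 156), (30, 5, 160), (30, 6, 158), (62, 28, 148), (67, 103, 131), (68, 155, 123), (67, 152, 124), (67, 153, 122), (6
[... 640 characters left out ...]
2 112 113 113 132 160 171 171 172 154 104  57] [119 129 130 157 173 174 136  83  83  82  84  84  82  83]
[114 113 114 113 114 114 113 115 114 149 165 166 167 168] [170 171 160 120  83  82  84  80  80  83  82  82  83  83]
250 [110 111 111 113 113 113 125 164 169 170 169 171 169 170] [166 167 165 164 164 163 166 111  99 104 114 115 114 114]
270 [118 117 117 117 116 117 129 169 173 173 171 173 173 172] [168 168 168 168 168 166 167 112 101 102 112 113 113 112]
310 [114 115 115 117 116 116 129 164 167 167 167 167 168 166] [170 170 171 169 168 169 170 114 101 102 112 112 114 112]
330 [114 114 113 112 114 114 139 163 167 167 166 167 166 167] [170 171 171 169 169 168 168 127 103 101 112 113 114 114]
```

```bash
python3 - <<'E'
from h import *
r=lambda x:np.round(x,4)
def yaw(a,b): d=a-b; return np.degrees(np.arctan2(-d[0],d[1]))
for z,v1,v2 in((.07,190.55,190.7),(.163,72.2,72.1)):
    a=onz("top",(250,v1),z);b=onz("top",(330,v2),z); print(z,r(a),r(b),"yaw",yaw(a,b))
# side edges, zs from front-face slope later: rows 110,150,180
for v,ul,ur in((110,238.0,341.7),(150,239.4,340.1),(180,240.8,338.2)):
    # approx height from x
    z=.112
    for _ in range(5):
        a=onz("top",(ul,v),z); z=.07+(a[0]-XF)*np.tan(np.radians(25)) if 'XF' in globals() else z
    XF=onz("top",(290,190.6),.07)[0]
    z=.112
    for _ in range(8): a=onz("top",(ul,v),z); z=.07+(a[0]-XF)*np.tan(np.radians(25))
    b=onz("top",(ur,v),z); print(v,r(a),r(b),r((a+b)/2),"w",np.linalg.norm(a-b))
print("bay top",r(onz("top",(289.9,148.0),.112)),"side",r(onz("side",(334.1,187.6),.112)), tri((334.1,187.6),(289.9,148)))
# cap pts: tri corners
def quad(n,im,box,col,f=None):
    u0,v0,u1,v1=box; sub=im[v0:v1,u0:u1]; m=mask(sub,col)
    if f is not None: m&=f(cv2.cvtColor(sub,cv2.COLOR_RGB2HSV))
    b=max(blobs(m,10),key=lambda b:b[0][4]); p=(np.argwhere(b[2])[:,::-1]+[u0,v0]).astype(np.float32); return p,cv2.minAreaRect(p)
t=load("top","0");s=load("side","0")
p,q=quad("top",t,(100,200,130,240),"green",lambda h:(h[...,2]>85)); print(q,p.mean(0)); ct=p.mean(0)
box=cv2.boxPoints(q); W=[onz("top",c,.082)[:2] for c in box]; print(r(W), [np.linalg.norm(W[i]-W[i-1]) for i in range(4)],"ctr",r(onz("top",ct,.082)))
# PCA yaw
X=np.array([onz("top",c,.082)[:2] for c in p]); w,V=np.linalg.eigh(np.cov(X.T)); print("ev",np.sqrt(12*w),np.degrees(np.arctan2(V[1,1],V[0,1])))
h=cv2.cvtColor(s,cv2.COLOR_RGB2HSV)
for v in range(149,165): print(v,[int(h[v,u,2]) if h[v,u,1]>90 else 0 for u in range(207,227)])
# plate and tray edges
for st,c,m in blobs(mask(t,"yellow"),500):
    print("tray",r(onz("top",c,.035)),cv2.minAreaRect(np.argwhere(m)[:,::-1].astype(np.float32)))
E
```

```text
0.07 [0.5513 0.0796 0.07  ] [ 0.5539 -0.102   0.07  ] yaw 0.8256871087523927
0.163 [0.7918 0.077  0.163 ] [ 0.794  -0.0909  0.163 ] yaw 0.7419352149575749
110 [0.7156 0.1024 0.146 ] [ 0.7185 -0.1181  0.146 ] [ 0.7171 -0.0078  0.146 ] w 0.22048430275571562
150 [0.6366 0.1015 0.1091] [ 0.6399 -0.1196  0.1091] [ 0.6383 -0.009   0.1091] w 0.22118314307420084
180 [0.5739 0.1001 0.0799] [ 0.5774 -0.1193  0.0799] [ 0.5756 -0.0096  0.0799] w 0.2193747769724026
bay top [ 0.6421 -0.0095  0.112 ] side [ 0.6466 -0.005   0.112 ] (array([ 0.64176466, -0.00982818,  0.1164981 ]), [0.0005845573059620375, 0.0005845573059622217])
((116.47147369384766, 221.0050506591797), (18.826744079589844, 10.311262130737305), 79.99201965332031) [116.42051 221.00513]
[[0.495  0.394 ]
 [0.4994 0.3711]
 [0.4578 0.3621]
 [0.4534 0.3849]] [np.float64(0.042572004695922865), np.float64(0.023297308135307428), np.float64(0.04256405271861077), np.float64(0.02323788321216452)] ctr [0.4764 0.3781 0.082 ]
ev [0.0234845  0.04294843] -168.4787423006159
149 [126, 127, 128, 128, 129, 134, 112, 112, 117, 118, 115, 118, 114, 117, 119,
[... 823 characters left out ...]
06, 113, 109, 105, 110, 115, 92, 112]
158 [0, 0, 125, 125, 121, 121, 132, 106, 102, 111, 111, 110, 108, 109, 110, 117, 0, 0, 0, 119]
159 [0, 0, 126, 114, 118, 118, 124, 110, 108, 115, 111, 109, 109, 115, 0, 0, 0, 0, 0, 125]
160 [0, 0, 0, 0, 0, 120, 114, 116, 109, 109, 111, 0, 0, 0, 0, 0, 0, 0, 0, 0]
161 [0, 0, 0, 0, 0, 0, 142, 123, 108, 0, 0, 0, 0, 0, 0, 0, 0, 0, 0, 116]
162 [0, 0, 0, 0, 0, 0, 0, 0, 0, 0, 0, 0, 0, 0, 0, 0, 0, 0, 0, 0]
163 [0, 0, 0, 0, 0, 0, 0, 0, 0, 0, 0, 0, 0, 0, 0, 0, 0, 0, 0, 0]
164 [0, 0, 0, 0, 0, 0, 0, 0, 0, 0, 0, 0, 0, 0, 0, 0, 0, 0, 0, 0]
tray [ 0.5106 -0.2997  0.035 ] ((413.1138610839844, 211.86138916015625), (62.48834228515625, 68.16004943847656), 5.710593223571777)
```

```bash
cat >> h.py <<'E'
PSI=0.8
BAY=np.array([.6425,-.0093,.112])
def Rb(): return Ro.from_euler('z',PSI,degrees=True).as_matrix()@Ro.from_euler('y',-25,degrees=True).as_matrix()
def bayp(x,y,z): return BAY+Rb()@np.array([x,y,z])
def Rtool(xd,zd):
    xd=xd/np.linalg.norm(xd); zd=zd-xd*(zd@xd); zd/=np.linalg.norm(zd); return np.c_[xd,np.cross(zd,xd),zd]
def cur():
    o=telemetry.get_obs(); return o['tcp_pos'],Ro.from_euler('xyz',o['ee_rot'],degrees=True).as_matrix(),o
def delta(p,R):
    c,Rc,o=cur(); d=Rc.T@(np.asarray(p)-c)*100; w=Ro.from_matrix(Rc.T@R).as_rotvec(degrees=True)
    print("lin cm",d.round(2),"turn",w.round(1),"|",o['time'],c.round(4),o['contact_force'].round(1),round(o['finger_gap'],3))
def Rbay(sgn=1): B=Rb(); return Rtool(-B[:,2],sgn*B[:,1])
E
python3 - <<'E'
from h import *
print(cur()[1].round(3))
for s in(1,-1): delta(bayp(-.001,0,.07),Rbay(s))
E
```

```text
[[-0.    -0.957  0.289]
 [-0.001  0.289  0.957]
 [-1.    -0.    -0.001]]
lin cm [  5.17 -58.87 -45.71] turn [-17.3  -3.9 -24.8] | 0.1 [0.1803 0.5979 0.226 ] [-0.4 -0.4 -0.4] 0.998
lin cm [  5.17 -58.87 -45.71] turn [158.9 -35.2   5.6] | 0.1 [0.1803 0.5979 0.226 ] [-0.4 -0.4 -0.4] 0.998
```

arm_command(linear=[[0.1,-1.5,-1.2],[0.3,-4,-3.1],[0.5,-7,-5.4],[0.8,-10,-7.8],[1,-13,-10.1],[1.3,-16,-12.4],[1.5,-19,-14.8],[1.8,-22,-17.1],[2,-25,-19.4],[2.3,-28,-21.7],[2.6,-31,-24.1],[2.9,-34,-26.4],[3.2,-37,-28.7],[3.5,-40,-31.1],[3.8,-43,-33.4],[4.1,-46,-35.7],[4.4,-49,-38.1],[4.7,-52,-40.4],[4.9,-55,-42.7],[5,-57,-44.3]], turn=[[-0.5,-0.1,-0.6],[-1,-0.2,-1.5],[-2,-0.5,-3],[-3,-0.7,-4.5],[-4,-0.9,-6],[-5,-1.1,-7],[-6,-1.4,-8.5],[-7,-1.6,-10],[-8,-1.8,-11],[-9,-2,-12.5],[-10,-2.2,-14],[-11,-2.5,-15.5],[-12,-2.7,-17],[-13,-2.9,-18.5],[-14,-3.1,-20],[-15,-3.4,-21.5],[-16,-3.6,-23],[-16.5,-3.8,-24],[-17,-3.9,-24.5],[-17.3,-3.9,-24.8]], fingers=[1,1,1,1,1,1,1,1,1,1,1,1,1,1,1,1,1,1,1,1], squeeze=20)

```text
time: 1.77
tcp_pos: [0.5993, 0.0062, 0.1763]
ee_rot: [-90.0, 65.0, 0.7]
contact_force: [-0.3, 0.7, 0.2]
finger_gap: 0.003
```

```bash
python3 - <<'E'
from h import *
s=snap("1"); delta(bayp(-.001,0,.03),Rbay(1)); c,R,o=cur()
for n in s: print(n,proj(n,c),proj(n,bayp(0,0,.0)),proj(n,bayp(0,0,.008)))
cv2.imwrite("pics/c4.png",np.hstack([crop(s["side"],270,110,400,220,3),crop(s["top"],225,90,355,200,3)])[:,:,::-1])
E
```

```text
lin cm [ 4.65 -1.04 -1.33] turn [-0.4 -0.2  0. ] | 1.8667 [0.5998 0.0036 0.1765] [-0.5 -0.1  0.3] 0.007
side [318.87146542 170.70405201] [333.87461417 188.84646733] [333.03298905 186.9916505 ]
top [283.21177423 162.31451941] [289.80970252 147.83911769] [289.81201743 148.73078472]
```

View pics/c4.png

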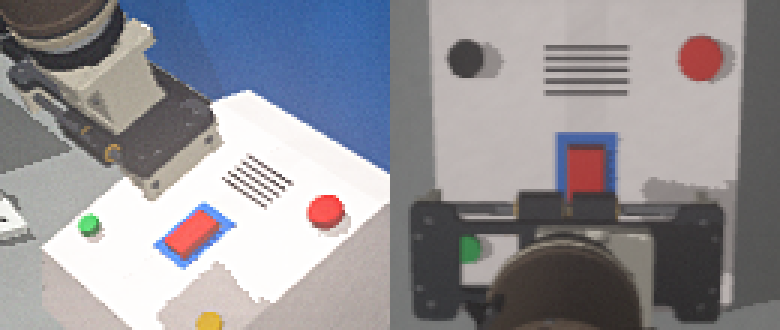

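```bash
python3 - <<'E'
from h import *
s={n:load(n,"1") for n in("side","top")}
for n,b in(("side",(275,90,375,190)),("top",(235,120,335,220))):
    im=crop(s[n],*b,6); c,R,o=cur()
    f=lambda p:tuple(int(v) for v in ((proj(n,p)-b[:2]+.5)*6))
    cv2.circle(im,f(c),4,(255,0,255),-1)
    for d in(.019,.066): cv2.circle(im,f(c-R[:,0]*d),4,(0,255,255),-1)
    cv2.circle(im,f(c+R[:,2]*.02),3,(0,0,255),-1);cv2.circle(im,f(c-R[:,2]*.02),3,(0,255,0),-1)
    cv2.imwrite(f"pics/c5{n}.png",im[:,:,::-1])
E
```

```text
(no output)
```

View pics/c5side.png

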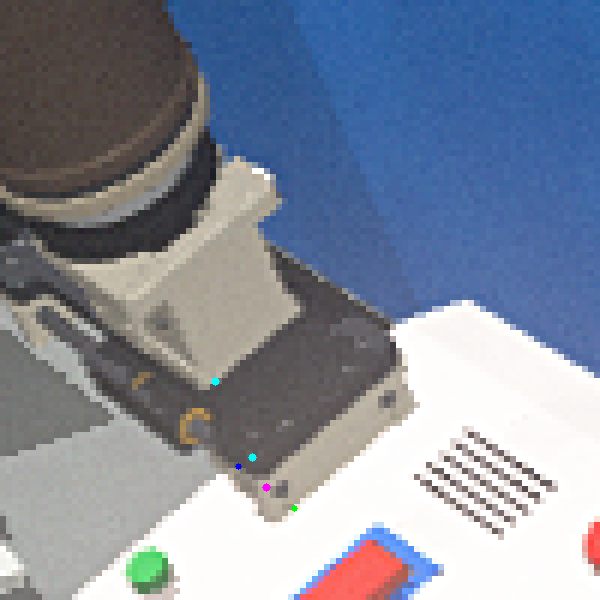

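View pics/c5top.png

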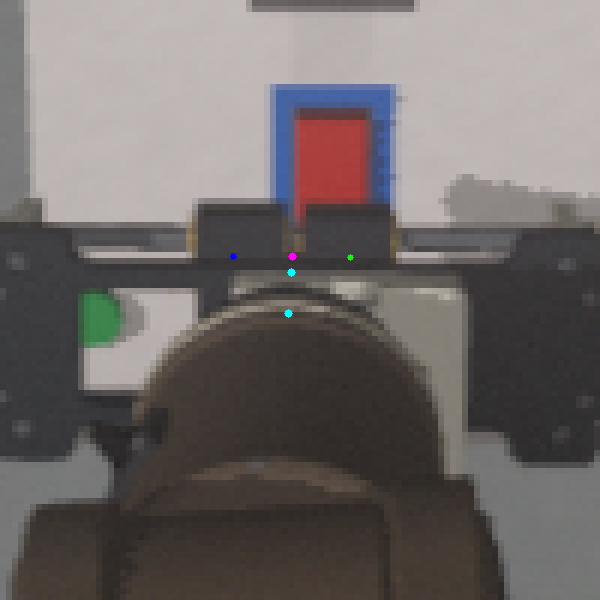

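The tips project where the telemetry puts them: top view magenta at about (284,162), midway between the finger blocks. In the side view the hand covers the fingers. Now the push.

arm_command(linear=[[0.5,-1,-1.3],[1.5,-1,-1.3],[3,-1,-1.3],[4.5,-1,-1.3],[5.4,-1,-1.3],[5.8,-1,-1.3],[5.8,-1,-1.3]], turn=[[-0.4,-0.2,0],[-0.4,-0.2,0],[-0.4,-0.2,0],[-0.4,-0.2,0],[-0.4,-0.2,0],[-0.4,-0.2,0],[-0.4,-0.2,0]], fingers=[1,1,1,1,1,1,1])

```text
time: 2.45
tcp_pos: [0.6313, -0.0019, 0.127]
ee_rot: [-89.8, 65.1, 1.5]
contact_force: [0.3, 1.0, -0.3]
finger_gap: 0.003
```

```bash
python3 - <<'E'
from h import *
delta(bayp(-.001,0,.001),Rbay(1)); s=snap("2"); 
cv2.imwrite("pics/c6.png",np.hstack([crop(s["side"],290,130,400,230,4)[:, :400],crop(s["top"],240,120,340,220,4)])[:,:,::-1])
E
```

```text
lin cm [ 1.72 -0.26 -0.77] turn [ 0.4  0.3 -0.1] | 2.45 [ 0.6313 -0.0019  0.127 ] [ 0.3  1.  -0.3] 0.003
```

View pics/c6.png

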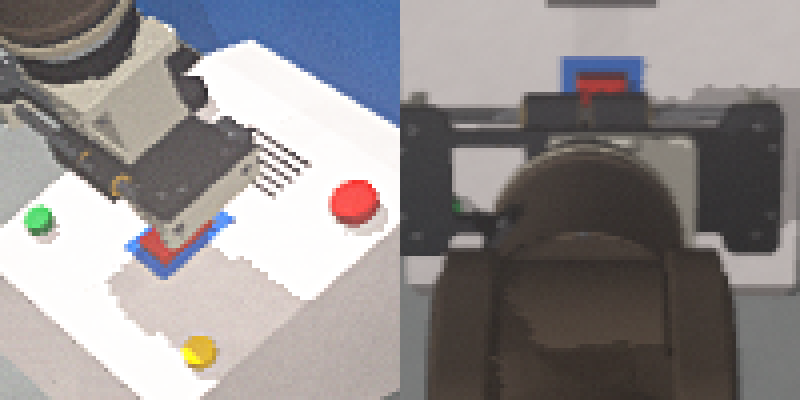

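arm_command(linear=[[0,0,-0.4],[0,-0.2,-0.6],[0,-0.2,-0.6],[0,-0.2,-0.6],[0,-0.2,-0.6]], turn=[[0,0,0],[0,0,0],[0,0,0],[0,0,0],[0,0,0]], fingers=[1,1,1,1,1])

```text
time: 2.97
tcp_pos: [0.6341, -0.0089, 0.1296]
ee_rot: [-89.8, 65.0, 1.4]
contact_force: [-0.5, -0.3, -0.1]
finger_gap: 0.004
```

```bash
python3 - <<'E'
from h import *
delta(bayp(-.001,0,.001),Rbay(1))
E
```

```text
lin cm [ 1.85  0.08 -0.06] turn [0.4 0.3 0. ] | 2.9667 [ 0.6341 -0.0089  0.1296] [-0.5 -0.3 -0.1] 0.004
```

arm_command(linear=[[0.5,0.1,0],[0.9,0.1,0],[1.2,0.1,0],[1.5,0.1,0],[1.7,0.1,0],[1.8,0.1,0],[1.85,0.1,0],[1.85,0.1,0]], turn=[[0.4,0.3,0],[0.4,0.3,0],[0.4,0.3,0],[0.4,0.3,0],[0.4,0.3,0],[0.4,0.3,0],[0.4,0.3,0],[0.4,0.3,0]], fingers=[1,1,1,1,1,1,1,1])

```text
time: 3.63
tcp_pos: [0.6407, -0.0084, 0.1125]
ee_rot: [-90.0, 65.0, 0.8]
contact_force: [-8.0, 0.3, 11.9]
finger_gap: 0.003
```

```bash
python3 - <<'E'
from h import *
delta(bayp(-.001,0,.001),Rbay(1))
E
```

```text
lin cm [ 0.02 -0.05 -0.09] turn [-0. -0.  0.] | 3.6333 [ 0.6407 -0.0084  0.1125] [-8.   0.3 11.9] 0.003
```

14 N along the axis at 1 mm above the face, so the carriage is on its stop. Backing off.

arm_command(linear=[[-0.5,0,0],[-1.2,0,0],[-2.2,0,0],[-3.2,0,0],[-4.4,0,0],[-5.4,0,0],[-6,0,0],[-6,0,0],[-6,0,0],[-6,0,0],[-6,0,0]], turn=[[0,0,0],[0,0,0],[0,0,0],[0,0,0],[0,0,0],[0,0,0],[0,0,0],[0,0,0],[0,0,0],[0,0,0],[0,0,0]], fingers=[1,1,1,1,1,0.4,0.3,0.3,0.3,0.3,0.3])

```text
time: 4.55
tcp_pos: [0.6153, -0.0089, 0.1659]
ee_rot: [-90.1, 65.0, 0.7]
contact_force: [0.0, -0.5, -0.6]
finger_gap: 0.391
```

```bash
python3 - <<'E'
from h import *
s=snap("3");delta(bayp(-.001,0,.007),Rbay(1))
cv2.imwrite("pics/c7.png",np.hstack([crop(s["side"],290,130,390,230,4),crop(s["top"],240,120,340,220,4)])[:,:,::-1])
E
```

```text
lin cm [ 5.32 -0.09 -0.07] turn [-0. -0. -0.] | 4.65 [ 0.6154 -0.0089  0.1658] [-0.2 -0.3  0. ] 0.478
```

View pics/c7.png

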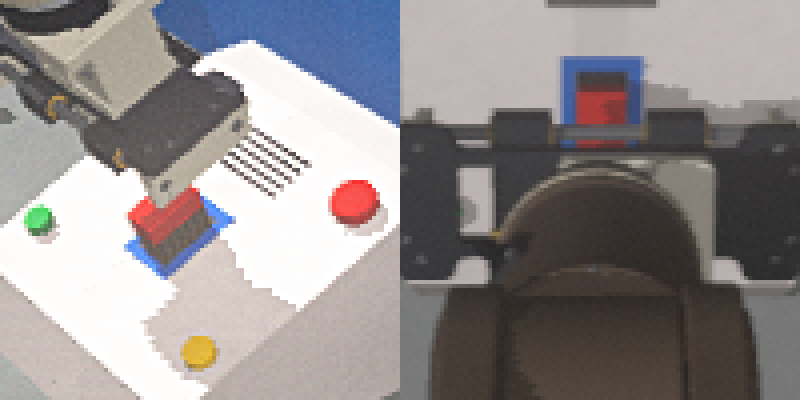

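The spent cartridge has popped up: cap and dark sides stand out of the rim in the side crop at about (165,215). I'll descend around it and grip.

arm_command(linear=[[0.2,-0.1,-0.1],[0.7,-0.1,-0.1],[1.7,-0.1,-0.1],[2.9,-0.1,-0.1],[4,-0.1,-0.1],[4.9,-0.1,-0.1],[5.3,-0.1,-0.1],[5.3,-0.1,-0.1],[5.3,-0.1,-0.1],[5.3,-0.1,-0.1],[5.3,-0.1,-0.1],[5.3,-0.1,-0.1],[5.3,-0.1,-0.1],[5.3,-0.1,-0.1],[5.3,-0.1,-0.1]], turn=[[0,0,0],[0,0,0],[0,0,0],[0,0,0],[0,0,0],[0,0,0],[0,0,0],[0,0,0],[0,0,0],[0,0,0],[0,0,0],[0,0,0],[0,0,0],[0,0,0],[0,0,0]], fingers=[0.3,0.3,0.3,0.3,0.3,0.3,0.3,1,1,1,1,1,1,1,1], squeeze=25)

```text
time: 5.9
tcp_pos: [0.639, -0.0095, 0.1191]
ee_rot: [-90.1, 65.0, 0.7]
contact_force: [0.3, -0.1, 2.9]
finger_gap: 0.282
```

```bash
python3 - <<'E'
from h import *
delta(bayp(-.001,0,.007),Rbay(1))
E
```

```text
lin cm [0.1  0.08 0.02] turn [-0. -0.  0.] | 5.9 [ 0.639  -0.0095  0.1191] [ 0.3 -0.1  2.9] 0.282
```

Gripped at 26 mm, as it should be. Drawing it out.

arm_command(linear=[[-0.3,0,0],[-1,0,0],[-2,0,0],[-3.2,0,0],[-4.5,0,0],[-5.8,0,0],[-7,0,0],[-7.8,0,0],[-8,0,0]], turn=[[0,0,0],[0,0,0],[0,0,0],[0,0,0],[0,0,0],[0,0,0],[0,0,0],[0,0,0],[0,0,0]], fingers=[1,1,1,1,1,1,1,1,1])

```text
time: 6.65
tcp_pos: [0.6048, -0.01, 0.1932]
ee_rot: [-90.0, 64.9, 0.8]
contact_force: [0.2, 0.0, -0.3]
finger_gap: 0.284
```

```bash
python3 - <<'E'
from h import *
s=snap("4")
R=Rtool(np.array([0,0,-1.]),np.array([0,1.,0]))
delta([.51,-.30,.15],R)
cv2.imwrite("pics/c8.png",crop(s["side"],270,100,400,220,5)[:,:,::-1])
t=load("top","0")
for st,c,m in blobs(mask(t,"yellow"),500):
    ct=max(cv2.findContours(m.astype(np.uint8),0,2)[0],key=cv2.contourArea); q=cv2.approxPolyDP(cv2.convexHull(ct),4,True)[:,0]; print([onz("top",x,.035)[:2].round(3) for x in q])
E
```

```text
lin cm [ -0.38  10.74 -28.88] turn [ 0.8  0.2 25.1] | 6.75 [ 0.605  -0.0098  0.192 ] [-0.7 -0.1 -1.6] 0.284
[array([ 0.594, -0.238]), array([ 0.582, -0.375]), array([ 0.428, -0.361]), array([ 0.44 , -0.223])]
```

View pics/c8.png

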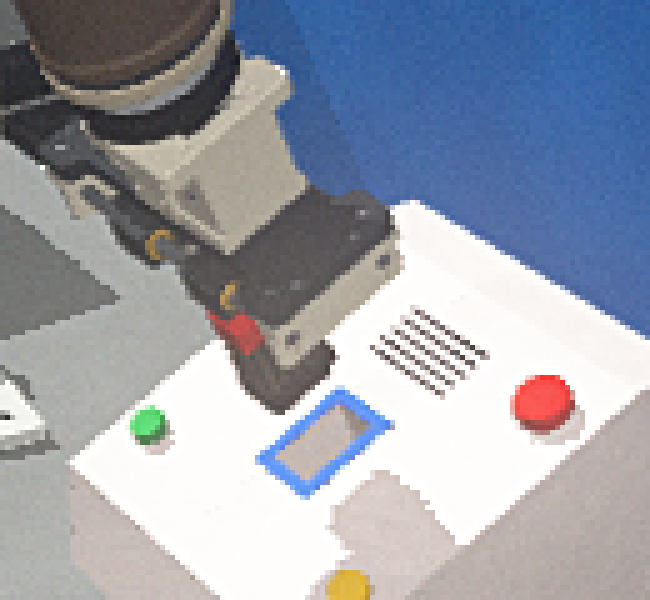

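The slot is empty and the spent cartridge hangs in the gripper. On to the tray.

arm_command(linear=[[0,0.3,-0.8],[0,1,-2.6],[-0.1,2,-5.2],[-0.1,3,-8.2],[-0.2,4.2,-11.2],[-0.2,5.3,-14.2],[-0.2,6.4,-17.2],[-0.3,7.5,-20.2],[-0.3,8.6,-23],[-0.4,9.5,-25.6],[-0.4,10.2,-27.5],[-0.4,10.7,-28.6],[-0.4,10.7,-28.9],[-0.4,10.7,-28.9],[-0.4,10.7,-28.9]], turn=[[0,0,1],[0,0,2.5],[0,0,4.5],[0,0,7],[0,0,9.5],[0,0,12],[0.5,0,14.5],[0.5,0,17],[0.8,0,19.5],[0.8,0,22],[0.8,0.2,24],[0.8,0.2,25],[0.8,0.2,25.1],[0.8,0.2,25.1],[0.8,0.2,25.1]], fingers=[1,1,1,1,1,1,1,1,1,1,1,1,1,1,1])

```text
time: 8.0
tcp_pos: [0.5106, -0.2988, 0.1495]
ee_rot: [74.9, 89.9, 164.9]
contact_force: [-0.0, 0.4, -1.0]
finger_gap: 0.283
```

```bash
python3 - <<'E'
from h import *
s=snap("5")
R=Rtool(np.array([0,0,-1.]),np.array([0,1.,0]))
delta([.51,-.30,.047],R)
cv2.imwrite("pics/c9.png",crop(s["side"],300,180,450,360,3)[:,:,::-1])
E
```

```text
lin cm [10.29  0.07 -0.14] turn [ 0.1  0.  -0. ] | 8.1 [ 0.5107 -0.2986  0.1499] [ 0.9 -0.1 -0. ] 0.282
```

View pics/c9.png

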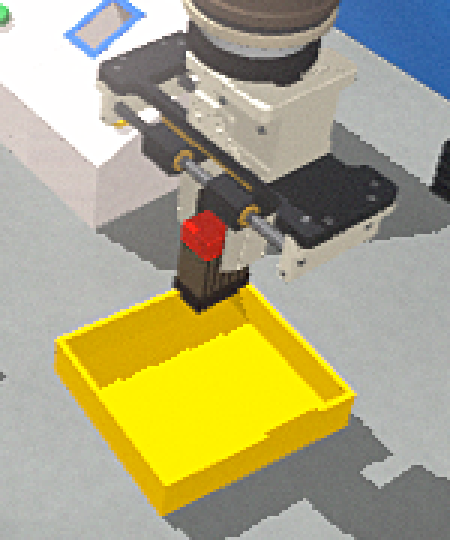

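arm_command(linear=[[0.5,0,0],[1.7,0,0],[3.3,0,-0.1],[5.2,0,-0.1],[7,0,-0.1],[8.5,0.1,-0.1],[9.5,0.1,-0.1],[10,0.1,-0.1],[10.2,0.1,-0.1],[10.2,0.1,-0.1],[10.2,0.1,-0.1]], turn=[[0,0,0],[0,0,0],[0,0,0],[0,0,0],[0,0,0],[0,0,0],[0,0,0],[0,0,0],[0,0,0],[0,0,0],[0,0,0]], fingers=[1,1,1,1,1,1,1,1,1,1,1])

```text
time: 9.02
tcp_pos: [0.5096, -0.3016, 0.0486]
ee_rot: [162.2, 89.9, -107.8]
contact_force: [0.1, -0.3, -1.0]
finger_gap: 0.282
```

```bash
python3 - <<'E'
from h import *
R=Rtool(np.array([0,0,-1.]),np.array([0,1.,0]))
delta([.51,-.30,.046],R)
E
```

```text
lin cm [ 0.26 -0.04  0.16] turn [-0.  -0.1 -0. ] | 9.0167 [ 0.5096 -0.3016  0.0486] [ 0.1 -0.3 -1. ] 0.282
```

arm_command(linear=[[0.1,0,0],[0.2,0,0],[0.3,0,0],[0.3,0,0]], turn=[[0,0,0],[0,0,0],[0,0,0],[0,0,0]], fingers=[1,1,1,1])

```text
time: 9.35
tcp_pos: [0.5097, -0.3018, 0.0461]
ee_rot: [-177.8, 89.9, -87.8]
contact_force: [-2.6, 2.2, 9.5]
finger_gap: 0.278
```

Contact with the tray floor, 9.5 N upward. Releasing and rising.

arm_command(linear=[[-0.1,0,0],[-0.1,0,0],[-0.1,0,0],[-0.1,0,0],[-0.1,0,0],[-0.6,0,0],[-2,0,0],[-4.5,0,0],[-7.5,0,0],[-10.5,0,0],[-12.5,0,0],[-13,0,0],[-13,0,0]], turn=[[0,0,0],[0,0,0],[0,0,0],[0,0,0],[0,0,0],[0,0,0],[0,0,0],[0,0,0],[0,0,0],[0,0,0],[0,0,0],[0,0,0],[0,0,0]], fingers=[0.4,0.4,0.4,0.4,0.4,0.4,0.4,0.4,0.4,0.4,0.4,0.4,0.4])

```text
time: 10.43
tcp_pos: [0.5102, -0.3018, 0.1768]
ee_rot: [-143.5, 89.8, -53.6]
contact_force: [0.8, 0.4, -1.1]
finger_gap: 0.598
```

```bash
python3 - <<'E'
from h import *
s=snap("6"); c,R,o=cur(); print(c,o['finger_gap'])
cv2.imwrite("pics/c10.png",np.hstack([crop(s["side"],300,180,450,360,3),crop(s["top"],90,150,240,270,3)[:540] if 0 else cv2.resize(s["top"][150:270,95:215],(540,540),interpolation=cv2.INTER_NEAREST)])[:,:,::-1])
E
```

```text
[ 0.50889873 -0.30095801  0.17412937] 0.6001159883940362
```

View pics/c10.png

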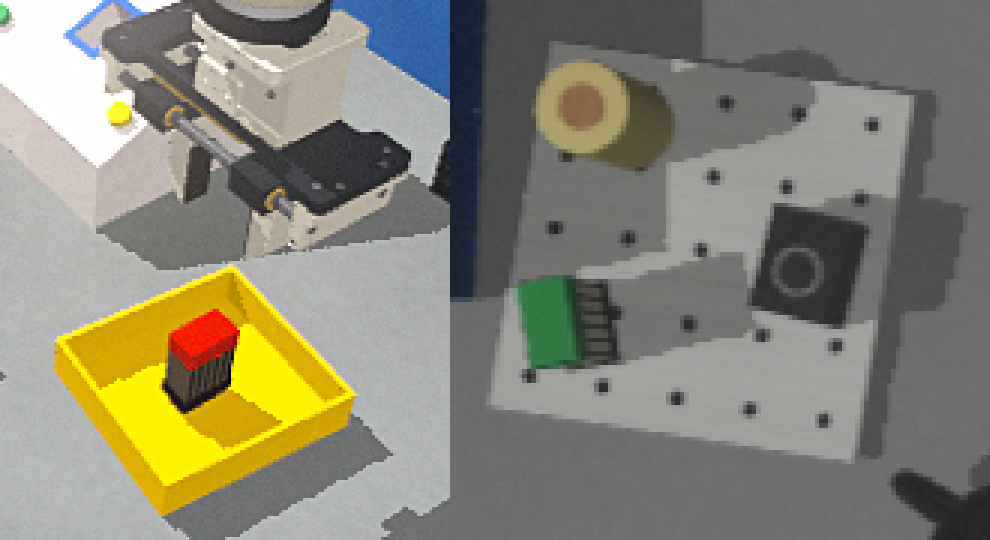

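The red cartridge stands in the tray, and the plate looks undisturbed. Now the fresh one.

```bash
cat >> h.py <<'E'
FR=onz("top",(116.2,221.1),.082)
def Rf(y=12): a=np.radians(y); return Rtool(np.array([0,0,-1.]),np.array([-np.sin(a),np.cos(a),0]))
E
python3 - <<'E'
from h import *
print(FR,proj("side",FR)); delta([FR[0],FR[1],.14],Rf())
E
```

```text
[0.4761581  0.37858948 0.082     ] [216.64284075 154.67922008]
lin cm [ 3.4   3.31 67.95] turn [-12.   -0.   -0.1] | 10.5333 [ 0.5089 -0.301   0.1741] [-0.2  1.   0. ] 0.6
```

arm_command(linear=[[0,0.1,1],[0,0.2,3],[0,0.3,6],[0,0.5,9.6],[0,0.7,13.4],[0,0.9,17.3],[0,1.1,21.2],[0,1.3,25.1],[0,1.5,29],[0,1.7,33],[0,1.9,37],[0.3,2.1,41],[0.6,2.3,45],[1,2.5,49],[1.4,2.7,53],[1.8,2.9,57],[2.3,3.1,61],[2.8,3.2,64.5],[3.2,3.3,67],[3.4,3.3,67.9]], turn=[[0,0,0],[0,0,0],[-1,0,0],[-1.5,0,0],[-2,0,0],[-3,0,0],[-4,0,0],[-5,0,0],[-5.5,0,0],[-6,0,0],[-7,0,0],[-7.5,0,0],[-8,0,0],[-9,0,0],[-9.5,0,0],[-10,0,0],[-11,0,0],[-11.5,0,0],[-12,0,0],[-12,0,0]], fingers=[0.4,0.4,0.4,0.4,0.4,0.4,0.4,0.4,0.4,0.4,0.4,0.4,0.4,0.4,0.4,0.4,0.4,0.4,0.4,0.4])

```text
time: 12.2
tcp_pos: [0.4733, 0.3827, 0.138]
ee_rot: [82.6, 89.7, -175.1]
contact_force: [0.4, 0.0, -0.2]
finger_gap: 0.602
```

arm_command(linear=[[0,0,0],[0,0,0],[0,0,0],[0,0,0],[0,0,0]], turn=[[0,0,0],[0,0,0],[0,0,0],[0,0,0],[0,0,0]], fingers=[0.4,0.4,0.4,0.4,0.4])

```text
time: 12.62
tcp_pos: [0.4774, 0.3761, 0.1406]
ee_rot: [123.5, 89.9, -134.7]
contact_force: [-0.3, 0.7, -1.4]
finger_gap: 0.598
```

```bash
python3 - <<'E'
from h import *
s=snap("7"); delta([FR[0],FR[1],.056],Rf())
cv2.imwrite("pics/c11.png",np.hstack([cv2.resize(s["side"][100:200,170:270],(400,400),interpolation=0),cv2.resize(s["top"][165:265,80:180],(400,400),interpolation=0)])[:,:,::-1])
E
```

```text
lin cm [8.46 0.06 0.21] turn [-0.1 -0.  -0.1] | 12.7167 [0.4772 0.3768 0.1406] [-0.1  0.2 -0.4] 0.601
```

View pics/c11.png

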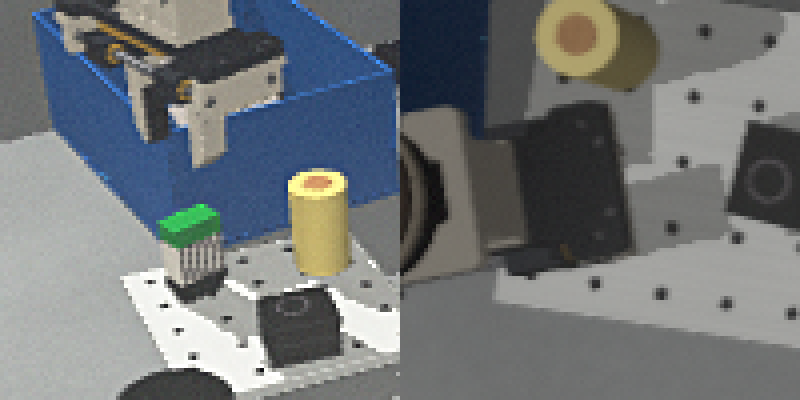

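The open fingers sit straight over the fresh cartridge (side crop (175,140) over (190,215)), clear of the roll and stack. Descending and gripping.

arm_command(linear=[[0.4,0.1,0.2],[1.4,0.1,0.2],[2.8,0.1,0.2],[4.4,0.1,0.2],[6,0.1,0.2],[7.3,0.1,0.2],[8.1,0.1,0.2],[8.4,0.1,0.2],[8.4,0.1,0.2],[8.4,0.1,0.2],[8.4,0.1,0.2],[8.4,0.1,0.2],[8.4,0.1,0.2],[8.4,0.1,0.2],[8.4,0.1,0.2],[8.4,0.1,0.2]], turn=[[0,0,0],[0,0,0],[0,0,0],[0,0,0],[0,0,0],[0,0,0],[0,0,0],[0,0,0],[0,0,0],[0,0,0],[0,0,0],[0,0,0],[0,0,0],[0,0,0],[0,0,0],[0,0,0]], fingers=[0.4,0.4,0.4,0.4,0.4,0.4,0.4,0.4,0.4,1,1,1,1,1,1,1], squeeze=30)

```text
time: 14.05
tcp_pos: [0.4755, 0.3795, 0.0566]
ee_rot: [100.9, 89.9, -157.1]
contact_force: [0.3, -0.2, 2.7]
finger_gap: 0.278
```

```bash
python3 - <<'E'
from h import *
c,R,o=cur(); print(c,o['finger_gap'],(c-FR))
E
```

```text
[0.47545334 0.37951292 0.05664952] 0.2782767036676405 [-0.00070476  0.00092344 -0.02535048]
```

arm_command(linear=[[-0.3,0,0],[-1.2,0,0],[-3,0,0],[-5.5,0,0],[-8.5,0,0],[-11,0,0],[-12.6,0,0],[-13,0,0],[-13,0,0],[-13,0,0]], turn=[[0,0,0],[0,0,0],[0,0,0],[0,0,0],[0,0,0],[0,0,0],[0,0,0],[0,0,0],[0,0,0],[0,0,0]], fingers=[1,1,1,1,1,1,1,1,1,1])

```text
time: 14.88
tcp_pos: [0.4751, 0.3791, 0.1856]
ee_rot: [112.0, 89.8, -146.1]
contact_force: [0.5, -0.3, -1.5]
finger_gap: 0.277
```

```bash
python3 - <<'E'
from h import *
s=snap("8"); delta(bayp(-.0005,0,.09),Rbay(1))
cv2.imwrite("pics/c12.png",np.hstack([cv2.resize(s["side"][80:200,150:270],(400,400),interpolation=0),cv2.resize(s["top"][165:265,80:180],(400,400),interpolation=0)])[:,:,::-1])
E
```

```text
lin cm [ -0.8   -4.59 -40.7 ] turn [ 11.    2.3 -25.1] | 14.9833 [0.4747 0.3788 0.1847] [-0.5 -0.  -1. ] 0.283
```

View pics/c12.png

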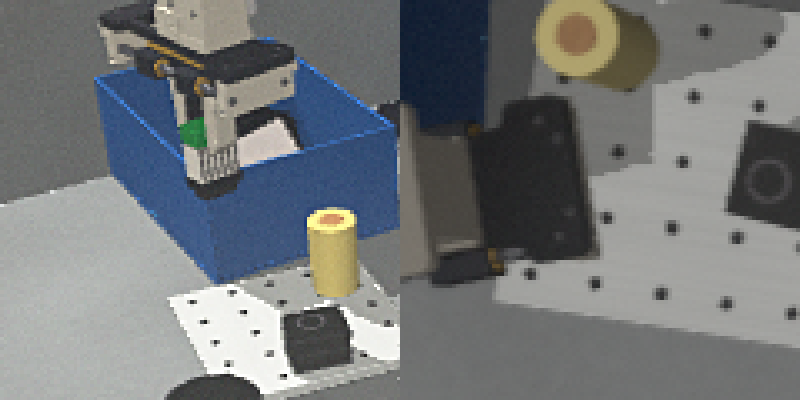

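arm_command(linear=[[-0.2,-0.1,-1],[-0.6,-0.3,-3],[-1,-0.7,-6],[-1.4,-1.1,-9.5],[-1.6,-1.5,-13],[-1.8,-1.9,-16.5],[-1.8,-2.3,-20],[-1.8,-2.7,-23.5],[-1.8,-3.1,-27],[-1.6,-3.5,-30.5],[-1.4,-3.9,-34],[-1.2,-4.2,-37],[-1,-4.5,-39.3],[-0.8,-4.6,-40.5],[-0.8,-4.6,-40.7],[-0.8,-4.6,-40.7],[-0.8,-4.6,-40.7],[-0.8,-4.6,-40.7],[-0.8,-4.6,-40.7]], turn=[[0.5,0.1,-1],[1,0.2,-2.5],[2,0.4,-4.5],[3,0.6,-6.5],[4,0.8,-9],[5,1,-11],[6,1.2,-13],[7,1.4,-15.5],[8,1.6,-18],[9,1.9,-20],[9.5,2,-22],[10,2.1,-23.5],[10.5,2.2,-24.5],[11,2.3,-25.1],[11,2.3,-25.1],[11,2.3,-25.1],[11,2.3,-25.1],[11,2.3,-25.1],[11,2.3,-25.1]], fingers=[1,1,1,1,1,1,1,1,1,1,1,1,1,1,1,1,1,1,1])

```text
time: 16.57
tcp_pos: [0.6047, -0.0077, 0.1945]
ee_rot: [-89.7, 64.9, 1.2]
contact_force: [0.0, 0.2, -0.6]
finger_gap: 0.281
```

```bash
python3 - <<'E'
from h import *
s=snap("9"); delta(bayp(-.0005,0,.05),Rbay(1))
cv2.imwrite("pics/c13.png",np.hstack([cv2.resize(s["side"][120:220,280:380],(500,500),interpolation=0)])[:,:,::-1])
E
```

```text
lin cm [ 4.07  0.13 -0.19] turn [0.1 0.1 0.1] | 16.6667 [ 0.6048 -0.008   0.1945] [ 0.2 -0.3 -0.3] 0.284
```

View pics/c13.png

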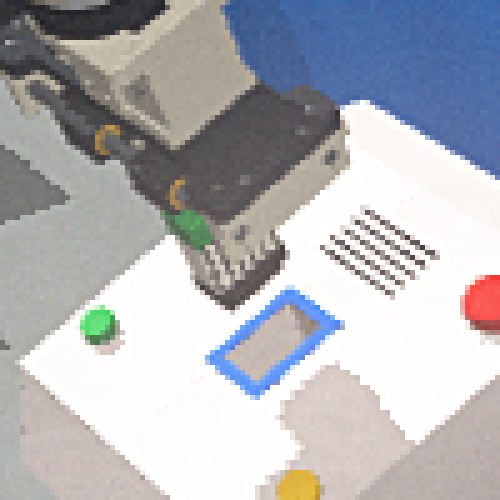

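arm_command(linear=[[0.4,0.1,-0.2],[1.4,0.1,-0.2],[2.6,0.1,-0.2],[3.6,0.1,-0.2],[4,0.1,-0.2],[4,0.1,-0.2],[4,0.1,-0.2],[4,0.1,-0.2]], turn=[[0,0,0],[0,0,0],[0,0,0],[0,0,0],[0,0,0],[0,0,0],[0,0,0],[0,0,0]], fingers=[1,1,1,1,1,1,1,1])

```text
time: 17.33
tcp_pos: [0.6209, -0.0109, 0.1578]
ee_rot: [-89.8, 64.9, 1.0]
contact_force: [-0.1, 1.2, -0.3]
finger_gap: 0.282
```

```bash
python3 - <<'E'
from h import *
s=snap("10"); delta(bayp(-.0007,0,.02),Rbay(1))
c,R,o=cur()
b=(295,140)
im=cv2.resize(s["side"][140:220,295:375],(640,640),interpolation=0)
f=lambda p:tuple(int(v) for v in ((proj("side",p)-b+.5)*8))
for x in(-.0235,.0235):
    for y in(-.0145,.0145): cv2.circle(im,f(bayp(x,y,0)),3,(255,0,255),-1)
for x in(-.018,.018):
    for y in(-.009,.009): cv2.circle(im,f(c+R@np.array([.0446,-x,y])),3,(255,255,0),-1)
cv2.imwrite("pics/c14.png",im[:560,:,::-1])
E
```

```text
lin cm [3.1  0.08 0.12] turn [-0.   0.1  0.1] | 17.4333 [ 0.621  -0.0109  0.1582] [ 0.5  0.8 -1.7] 0.28
```

View pics/c14.png

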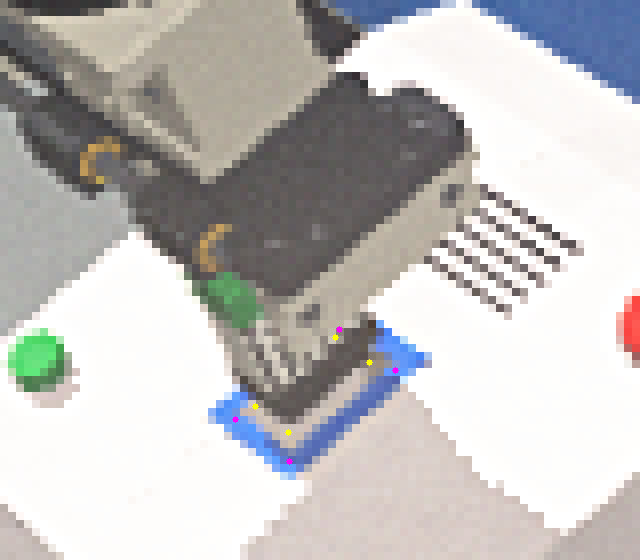

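Foot and slot line up in the side view; the predicted corners are both about 1–1.5 px low together, so the relative position is good. Inserting slowly and watching the force.

arm_command(linear=[[0.1,0.1,0.1],[0.4,0.1,0.1],[0.8,0.1,0.1],[1.2,0.1,0.1],[1.5,0.1,0.1],[1.8,0.1,0.1],[2,0.1,0.1],[2,0.1,0.1]], turn=[[0,0,0],[0,0,0],[0,0,0],[0,0,0],[0,0,0],[0,0,0],[0,0,0],[0,0,0]], fingers=[1,1,1,1,1,1,1,1])

```text
time: 18.1
tcp_pos: [0.6283, -0.0097, 0.1386]
ee_rot: [-89.8, 65.0, 1.0]
contact_force: [0.8, -0.7, -1.1]
finger_gap: 0.28
```

```bash
python3 - <<'E'
from h import *
s=snap("11"); delta(bayp(-.0007,0,.012),Rbay(1))
cv2.imwrite("pics/c15.png",cv2.resize(s["side"][140:220,295:375],(480,480),interpolation=0)[:,:,::-1])
E
```

```text
lin cm [ 1.85 -0.06  0.02] turn [-0.   0.1  0.1] | 18.2 [ 0.6284 -0.0097  0.1391] [ 0.  -0.2 -0.2] 0.28
```

View pics/c15.png

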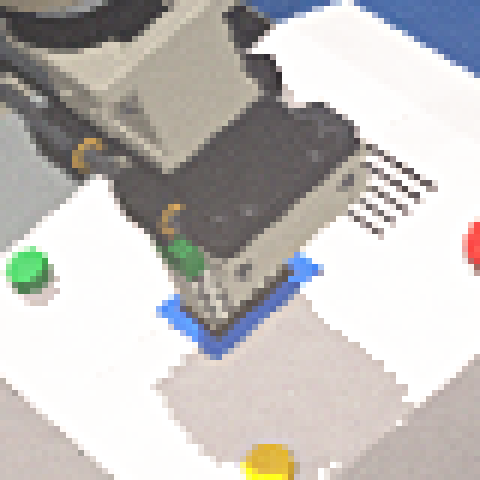

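The foot is about 14 mm inside with no force. Continuing.

arm_command(linear=[[0.2,-0.05,0],[0.6,-0.05,0],[1,-0.05,0],[1.4,-0.05,0],[1.7,-0.05,0],[1.9,-0.05,0],[1.9,-0.05,0]], turn=[[0,0,0],[0,0,0],[0,0,0],[0,0,0],[0,0,0],[0,0,0],[0,0,0]], fingers=[1,1,1,1,1,1,1])

```text
time: 18.78
tcp_pos: [0.6368, -0.0096, 0.1216]
ee_rot: [-89.8, 65.0, 1.0]
contact_force: [-0.4, -0.3, -1.1]
finger_gap: 0.278
```

```bash
python3 - <<'E'
from h import *
delta(bayp(-.0007,0,.007),Rbay(1))
E
```

```text
lin cm [ 0.41 -0.04  0.02] turn [-0.   0.1  0. ] | 18.7833 [ 0.6368 -0.0096  0.1216] [-0.4 -0.3 -1.1] 0.278
```

arm_command(linear=[[0,0,0],[0,0,0],[0,0,0],[0,0,0],[0,0,0],[-0.6,0,0],[-1.8,0,0],[-3.2,0,0],[-4.4,0,0],[-5,0,0],[-5,0,0],[-5,0,0],[-5,0,0],[-5,0,0],[-5,0,0],[-5,0,0]], turn=[[0,0,0],[0,0,0],[0,0,0],[0,0,0],[0,0,0],[0,0,0],[0,0,0],[0,0,0],[0,0,0],[0,0,0],[0,0,0],[0,0,0],[0,0,0],[0,0,0],[0,0,0],[0,0,0]], fingers=[0.5,0.5,0.5,0.5,0.5,0.5,0.5,0.5,0.5,1,1,1,1,1,1,1])

```text
time: 20.12
tcp_pos: [0.6156, -0.01, 0.1669]
ee_rot: [-89.8, 65.0, 1.0]
contact_force: [0.3, -0.1, -1.0]
finger_gap: 0.04
```

```bash
python3 - <<'E'
from h import *
s=snap("12"); delta(bayp(-.001,0,.001),Rbay(1))
cv2.imwrite("pics/c16.png",cv2.resize(s["side"][140:220,295:375],(480,480),interpolation=0)[:,:,::-1])
E
```

```text
lin cm [6.03 0.   0.02] turn [-0.   0.1  0. ] | 20.2167 [ 0.6157 -0.01    0.1671] [ 0.1 -0.3 -0.1] 0.01
```

View pics/c16.png

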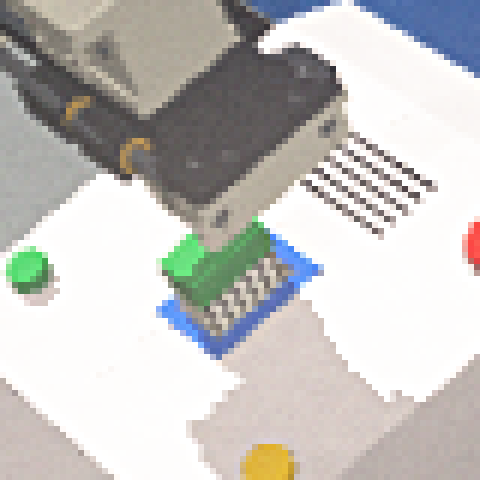

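The fresh cartridge is in the slot, popped up, with the closed fingers over its cap. Pushing it home.

arm_command(linear=[[0.5,0,0],[1.4,0,0],[2.2,0,0],[2.9,0,0],[3.5,0,0],[4.1,0,0],[4.7,0,0],[5.2,0,0],[5.6,0,0],[5.85,0,0],[6,0,0],[6.05,0,0],[6.05,0,0]], turn=[[0,0,0],[0,0,0],[0,0,0],[0,0,0],[0,0,0],[0,0,0],[0,0,0],[0,0,0],[0,0,0],[0,0,0],[0,0,0],[0,0,0],[0,0,0]], fingers=[1,1,1,1,1,1,1,1,1,1,1,1,1])

```text
time: 21.3
tcp_pos: [0.6426, -0.0095, 0.1134]
ee_rot: [-89.7, 64.8, 1.0]
contact_force: [-2.2, -0.3, 8.7]
finger_gap: 0.006
```

```bash
python3 - <<'E'
from h import *
delta(bayp(-.001,0,.001),Rbay(1))
E
```

```text
lin cm [0.03 0.17 0.02] turn [-0.   0.1  0.2] | 21.3 [ 0.6426 -0.0095  0.1134] [-2.2 -0.3  8.7] 0.006
```

arm_command(linear=[[0.05,0,0],[0.05,0,0],[0.05,0,0]], turn=[[0,0,0],[0,0,0],[0,0,0]], fingers=[1,1,1])

```text
time: 21.55
tcp_pos: [0.6428, -0.0095, 0.1134]
ee_rot: [-89.7, 64.8, 1.0]
contact_force: [-5.1, -0.1, 14.4]
finger_gap: 0.003
```

The force rises to 15 N without the tool moving, so this is the hard stop. Letting go and backing off.

arm_command(linear=[[-0.3,0,0],[-0.8,0,0],[-1.6,0,0],[-3,0,0],[-5,0,0],[-7.5,0,0],[-10,0,0],[-12,0,0],[-13,0,0],[-13,0,0],[-13,0,0],[-13,0,0]], turn=[[0,0,0],[0,0,0],[0,0,0],[0,0,0],[0,0,0],[0,0,0],[0,0,0],[0,0,0],[0,0,0],[0,0,0],[0,0,0],[0,0,0]], fingers=[1,1,1,1,1,1,1,1,1,1,1,1])

```text
time: 22.55
tcp_pos: [0.5862, -0.0104, 0.2288]
ee_rot: [-89.8, 65.0, 1.0]
contact_force: [-0.6, -0.1, -0.5]
finger_gap: 0.0
```

```bash
python3 - <<'E'
from h import *
s=snap("13"); c,R,o=cur(); print(o['time'],c,o['contact_force'])
cv2.imwrite("pics/c17.png",np.hstack([cv2.resize(s["side"][140:220,295:375],(400,400),interpolation=0),cv2.resize(load("side","0")[140:220,295:375],(400,400),interpolation=0)])[:,:,::-1])
E
```

```text
22.65 [ 0.58613254 -0.0104656   0.22848963] [ 0.81868425 -0.60418244 -0.61730531]
```

View pics/c17.png

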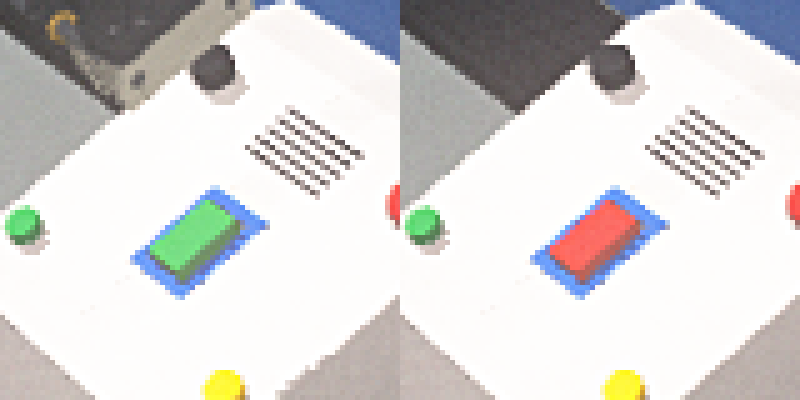

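View pics/side13.png

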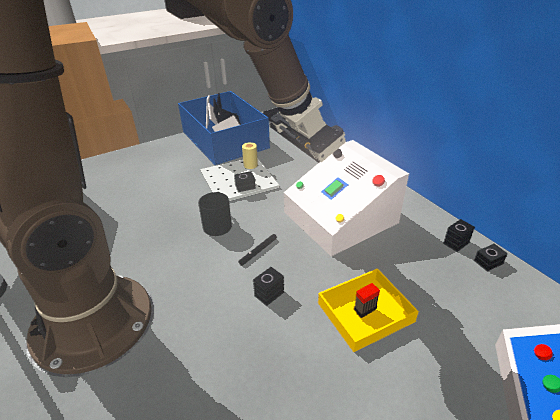

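View pics/top13.png

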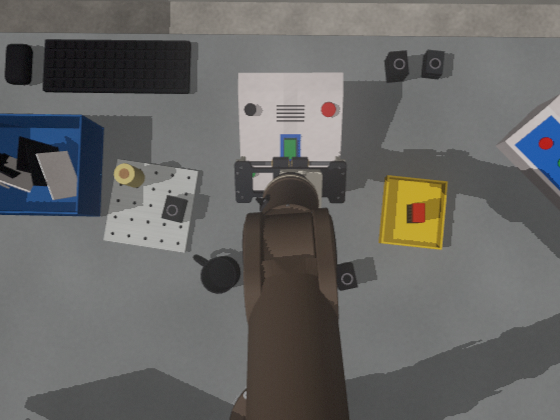

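The fresh cap sits at (334,188) in the side view, exactly as the spent one did when held. The spent cartridge stands in the tray at (367,300), and everything else is where it was. Handing in.

```bash
python3 -c "
from plant import bot
print(bot.finish_job())"
```

```text
the job is handed in; nothing more can be done
None
```

The filter is changed and the job is handed in, at about 22.7 s of the 62 s allowed.

- **Spent cartridge:** I pushed it in until it met the hard stop at about 14 N, and it popped up when I let go. I drew it out and set it standing in the yellow tray.
- **Fresh cartridge:** I slid it foot first into the bay with no noticeable force, then pushed it home to the stop at about 15 N and let go.

**Last checks:** The final side view shows the green cap in the same place the red cap had when held, so the catch is keeping it in. The red cartridge stands in the tray. The roll, both plate stacks, mug and marker look unmoved; in the last top view the arm hides the marker and part of stack B, so those I checked in the side view. The gripper was about 130 mm clear of the unit's face.

**One disagreement:** At the bay the two cameras differed by about 4.5 mm. I relied on the top view and the known mouth height, and the contact positions agreed with that.

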